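# Lapping stroke along an aluminium plate

### The job

Take the fine abrasive block (yellow handle), press it flat and lengthways onto the aluminium plate next to the red strip, and slide it along the middle of the plate to the blue strip with a light steady push of about 8 N, without lifting off on the way. Then set it down gently in the middle of the green mat and let go. Do not disturb the coarse block with the red handle.

Things in the scene. Friction and masses are not known exactly. Their poses are not given: they have to be found in the camera images.
- fine_block: Fine abrasive block, loose, 0.14-0.28 kg. Grey base 70 (x) x 50 (y) x 18 mm high with brown sole; centred on it an upright YELLOW handle 60 (x) x 22 (y) mm, from 18 to 52 mm above the sole. Origin: centre of the sole; x lengthways, at the start away from the robot within 30 deg; z up. Grip the handle from above across its 22 mm.
- coarse_block: Coarse abrasive block, the same in all but its RED handle (same origin and axes). Not needed; to be left where it is.
- stand: Fixed stand: foot 340 (x) x 100 x 12 mm, aluminium plate 320 (x) x 80 x 10 mm centred above it on springs. Origin: middle of the foot's underside; z up, x along the plate, away from the robot within 15 deg. Plate top 45 mm up; it sinks level: 1 N to start, then 0.7 N/mm (8 N: 10 mm), stop at 20 mm. RED strip at -x end, BLUE at +x, each 20 mm wide. Stroke of block centre: x -100 to +100 mm, y 0.
- mat: Green mat fixed to the bench, 120 x 120 x 6 mm thick. Origin: centre of its underside; its top is 6 mm above the bench.
Not all that is in view belongs to the job. What is shaped like the fine_block but turquoise is not meant. There is more than one size of the mat; the one meant has the size given above.

How it is judged:
By the outcome, as a careful person would: the job done as asked, in the order asked, and still so for the second after the job is handed in, with the robot touching nothing.
It also fails if it takes over 61 s, if anything falls off the work surface, if the arm or the gripper's body presses on something with over 40 N, if the wrist force passes 120 N, or if a joint passes its speed limit or range.

### The arm

A 6-joint arm with a two-finger parallel gripper is mounted at the origin on the work surface. World frame = base frame: x ahead of the robot, y to its left, z up, the work surface at z = 0. Lengths are in m, angles in rad, forces in N, time in s.
With the tool pointing down it reaches from about 0.3 to 0.85 m from the base axis. Payload 5.4 kg.
Tool frame: the origin (TCP) lies on the centre line of the jaws, within the pads' length; the fingertips stand 25 mm ahead of it and the grasp point (between the pads) lies 6 mm ahead of it; z points along the fingers, y is the direction in which the jaws open and shut (so a half turn about z gives the same grasp; the last joint's range is limited). The gripper opens to 85 mm and grips with 20 to 120 N. Pads are 22 mm wide; open, the fingers measure 114 mm over their backs; the gripper's body (76 mm by 85 mm) begins 54 mm behind the grasp point. The pads swing forward as they close: fully open they stand 13 mm farther back than shut.
Start: joints at [-1.448, 0.158, 1.597, -0, 1.386, -0.21], TCP at [0.188, -0.543, 0.256] pointing down, gripper open.
Joint ranges: [-2.91, 2.91], [-0.94, 2.29], [0.18, 2.7], [-1.29, 4.43], [0.17, 2.64], [-3, 3]. Speed limits (rad/s): [2.57, 2.57, 3.14, 3.14, 3.14, 3.14].

### API

Orientations are given as [roll, pitch, yaw] about the fixed x, y, z axes, in that order (R = Rz(yaw) Ry(pitch) Rx(roll)).
In Python, from plant import arm, viewer gives the robot as it stands.
- The arm moves only by the tool play_rows, never from a script. Its argument "steps" is a list that holds one entry, the list of rows, each a list of 7 numbers: the turn, a rotation vector about the tool's x, y, z in rad, then the shift along the tool's x, y, z in cm, then the opening in per cent of the stroke, from 0 (shut) to 100 (fully open). In form: [[[ax, ay, az, tx, ty, tz, fingers], ...]]. A call has 1 to 12 rows; each row is the pose to reach, as a shift and turn from the pose measured when the call began, along the tool's axes at that moment; what a row does not reach only later rows make up. A row lasts 1/12 s, in which the tool goes at most 41.7 mm and 7.16 degrees, less where a joint would pass 70% of its speed; a pose out of reach is approached as far as the arm can. A call with a gripper value outside its range is refused whole. The fingers move at their own pace and stop on an object; the grip force is fixed at half the most. Time passes only in rows, so rows that repeat a pose let the fingers close. It gives the time, the measured TCP pose, the force and the opening at its end, in the units of the state.
- arm.observe(): the state, without advancing time (a new reading comes with each control period).
- viewer.snapshot(name): name is "side" or "top" or "wrist"; returns the picture (400x640x3 uint8, blue, green, red); there is no depth.
- viewer.calibration(name): a dict with "fx", "fy", "cx", "cy" (pixels), "rvec" (rotation vector, rad) and "tvec" (3), from world to camera coordinates, as OpenCV has them. Camera axes: x right, y down, z forward; pixel columns grow to the right and rows downward; lengths in m; the calibration is good to about 2 mm. A picture is of the moment at which its call begins: read the wrist's pose just before it. calibration takes no time and is no camera call; for the wrist camera it gives the pose at the moment of the call.
- arm.close_job(): hands the job in, once; it reports no verdict.
The state is a dict: "clock": time; "joints": joint angles; "qvel": joint speeds; "tau": joint torques, N m; "ee_pos": TCP position; "eef_rot": TCP orientation; "force": force on the tool from outside, world axes, zero at the start; "torque": the same for the moment, N m; "finger_gap": finger opening in m.
Only numpy, scipy, OpenCV 4.12 (cv2) and the standard library are available. Lean on these libraries where they do the work, as an engineer would, in place of code of your own. Each camera call takes 0.05 s, during which the arm holds its last target.

## Working session

There is one attempt and no reset: what is moved stays moved. The work goes in short steps, Python scripts to look and compute and a tool call to move; the robot and the scene stay as the last step left them, time stands still between calls to the robot, and variables do not carry over. Pictures are saved under pics/ and viewed, and the job is handed in when it is done.

Besides the shell and the picture viewer there is one more tool, called after "Request:" as name([rows], argument=value, ...), one row to a line, values as JSON. play_rows: Moves the arm, as the interface text tells. Its arguments: {"type":"object","properties":{"steps":{"type":"array","items":{"type":"array","items":{"type":"array","items":{"type":"number"}}}}},"required":["steps"]}

```bash
ls; mkdir -p pics
python3 - <<'E'
from plant import arm, viewer
import cv2
print(arm.observe())
for n in ("side","top","wrist"):
    c=viewer.calibration(n);print(n,c)
    cv2.imwrite(f"pics/{n}0.png",viewer.snapshot(n))
E
```

```text
pics
{'clock': 0.0, 'joints': array([-1.44809637e+00,  1.59058520e-01,  1.59824358e+00, -2.65173490e-05,
        1.38618371e+00, -2.10090442e-01]), 'qvel': array([-3.69794066e-04,  1.02970783e-04, -3.69311535e-06,  1.56240187e-03,
        8.94171130e-04, -2.63958378e-04]), 'tau': array([ 1.39899680e-04, -3.96001017e+01, -3.31429088e+01, -2.37943023e-04,
        8.39881453e-03,  2.17973940e-05]), 'ee_pos': array([ 0.1877506 , -0.54289651,  0.25530584]), 'eef_rot': array([-3.13973569e+00, -3.69330052e-04,  3.32794950e-01]), 'force': array([ 0.52430028, -0.16019346,  0.35575296]), 'torque': array([ 0.00940902,  0.023157  , -0.00034554]), 'finger_gap': 0.0851892009698494}
side {'fx': 381.9741191185704, 'fy': 381.9741191185704, 'cx': 323.2217127938827, 'cy': 197.86227419790094, 'rvec': array([ 0.34129414, -2.67020252,  1.40154458]), 'tvec': array([0.44132479, 0.10063088, 0.86434511])}
top {'fx': 361.9546979731342, 'fy': 361.9546979731342, 'cx': 314.14696679758663, 'cy': 204.61366040175625, 'rvec': array([ 2.21983071, -2.15661801,  0.05237485]), 'tvec': array([-0.06283403,  0.47385637,  1.06479938])}
wrist {'fx': 301.10821523169193, 'fy': 301.10821523169193, 'cx': 318.906170494102, 'cy': 191.8380809735606, 'rvec': array([-2.33495856,  1.66063913,  0.27551204]), 'tvec': array([-0.57387033, -0.04298116,  0.37985497])}
```

View pics/top0.png

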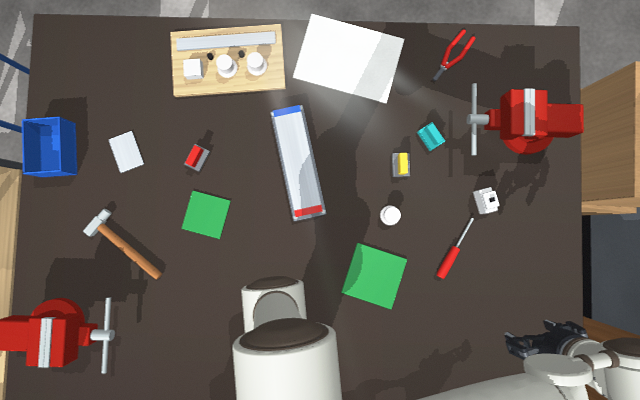

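View pics/side0.png

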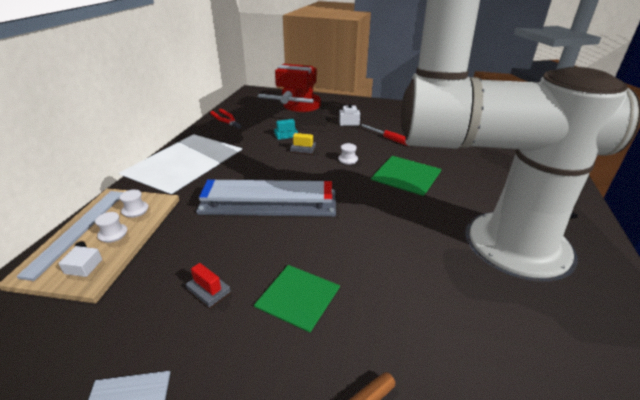

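View pics/wrist0.png

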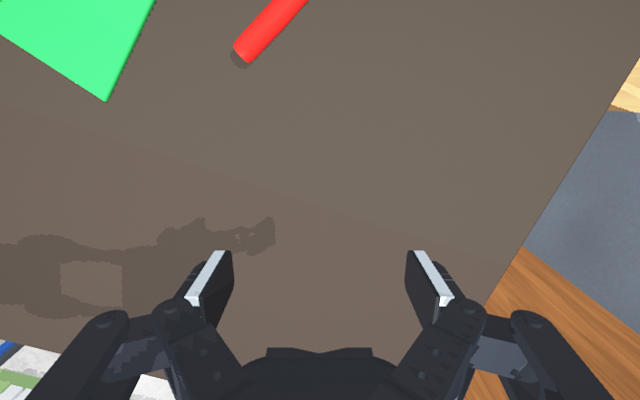

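The top view shows the yellow block at about (401,164), the turquoise decoy at (431,137), and the red block at (196,157). The plate runs from red (308,212) to blue (287,111), and there are two green mats at (206,215) and (375,276). Next I'll measure these.

```bash
cat > h.py <<'E'
import cv2, numpy as np
from plant import arm, viewer
def ray(cal,uv,z):
    R=cv2.Rodrigues(np.array(cal["rvec"]))[0];t=np.array(cal["tvec"])
    K=np.array([[cal["fx"],0,cal["cx"]],[0,cal["fy"],cal["cy"]],[0,0,1]])
    uv=np.atleast_2d(np.asarray(uv,float))
    d=(R.T@np.linalg.inv(K)@np.c_[uv,np.ones(len(uv))].T).T
    o=-R.T@t
    return (o+d*((z-o[2])/d[:,2])[:,None])[:,:2]
def blobs(img,lo,hi,amin=30):
    hsv=cv2.cvtColor(img,cv2.COLOR_BGR2HSV)
    m=cv2.inRange(hsv,np.array(lo),np.array(hi))
    cs=cv2.findContours(m,cv2.RETR_EXTERNAL,cv2.CHAIN_APPROX_NONE)[0]
    return [c[:,0,:] for c in cs if cv2.contourArea(c)>amin]
def rect(cal,c,z):
    p=ray(cal,c,z)
    (x,y),(w,h),a=cv2.minAreaRect((p*1000).astype(np.float32))
    if w<h: w,h,a=h,w,a+90
    return np.round([x,y,w,h,(a+90)%180-90],1)
E
python3 - <<'E'
from h import *
img=cv2.imread("pics/top0.png");cal=viewer.calibration("top")
for n,lo,hi,z in [("green",(50,120,60),(75,255,255),.006),("yellow",(22,120,80),(34,255,255),.052),("blue",(108,150,80),(125,255,255),.045),("red",(0,170,100),(4,255,255),.045),("red2",(176,170,100),(180,255,255),.045),("plate",(90,5,120),(125,90,255),.045)]:
    for c in blobs(img,lo,hi): print(n,c.mean(0).round(1),rect(cal,c,z))
big=cv2.resize(img[90:230,260:460],None,fx=4,fy=4,interpolation=cv2.INTER_CUBIC);cv2.imwrite("pics/crop.png",big)
E
```

```text
green [373.8 275.7] [ 270.4 -231.7  156.9  155.3   73.3]
green [205.7 214.3] [437.8 275.9 120.1 119.6  76.4]
yellow [402.4 163.1] [ 600.8 -300.7   64.1   25.9    0.9]
blue [ 42.  143.5] [619.1 764.9 221.8 177.  -84.1]
blue [293.  109.1] [752.9  22.3  42.   18.2 -77. ]
blue [13.8 63.7] [867.8 856.1 103.8  13.3  63.8]
red [ 85.4 332.6] [ 8.520e+01  5.877e+02  6.020e+01  5.050e+01 -4.000e-01]
red [ 21.9 339.1] [ 59.6 778.9 131.2 115.3   1.8]
red [ 58.3 323.9] [ 97.  658.3 188.6 137.8  26.1]
red [447.8 262. ] [ 320.9 -435.9   98.2   26.2  -29. ]
red [308.  210.8] [456.1 -31.9  77.   16.9 -75.5]
red [193.8 156.1] [606.6 305.8  58.8  30.4 -23.9]
red [494.9 117.8] [ 7.433e+02 -5.682e+02  5.110e+01  3.200e+01  1.000e-01]
red [544.4 126.2] [ 716.8 -722.4  226.5  178.4  -32.8]
red [515.9 111.3] [ 762.7 -628.2  135.    51.     4.9]
red [456.2  49.9] [ 944.2 -456.4  126.    54.4  -37.8]
plate [ 45.2 341.6] [ 6.200e+01  7.044e+02  1.379e+02  2.850e+01 -4.000e-01]
plate [104.1 334.9] [ 85.9 547.3 209.6  55.6  -4.6]
plate [464.6 231.8] [ 407.5 -482.8   94.6    6.6  -28.7]
plate [ 96.4 222.4] [404.5 578.   90.6  33.9 -37.9]
plate [482.3 197.5] [ 501.1 -540.9   67.2   51.2   14.3]
plate [400.9 165.9] [ 597.5 -296.7   67.3   49.3    1.6]
plate [200.5 160.6] [595.1 284.7  67.3  22.6 -33.3]
plate [125.6 151.6] [613.5 506.4 107.6  73.8  22.9]
plate [298.9 168.2] [596.1   2.2 328.1  97.4  13.8]
plate [528.9 111.1] [ 7.640e+02 -6.685e+02  1.400e+02  2.910e+01 -2.000e-01]
plate [475.3 118.9] [ 7.394e+02 -5.231e+02  2.108e+02  5.240e+01  3.000e-01]
plate [197.1  71.9] [857.3 306.9  66.8  40.2 -34.5]
plate [225.5  40.6] [954.2 228.1 291.1  35.9 -84.2]
```

View pics/crop.png

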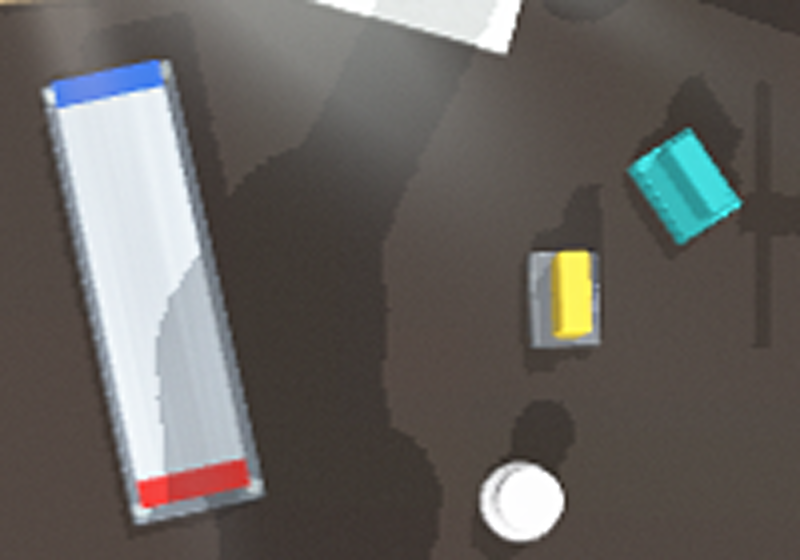

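The 120 mm mat is the left one, at (0.438, 0.276). The other measures 157 mm. I'll refine the stand and the block next.

```bash
cat >> h.py <<'E'
from scipy.spatial.transform import Rotation as Ro
def delta(pos,yaw,s=None):
    "row numbers (rotvec rad, cm) to world TCP pos, tool pointing straight down, jaw axis yaw"
    s=s or arm.observe()
    R0=Ro.from_euler("xyz",s["eef_rot"]);R1=Ro.from_euler("xyz",[np.pi,0,yaw])
    return np.round(np.r_[(R0.inv()*R1).as_rotvec(), R0.inv().apply(np.array(pos)-s["ee_pos"])*100],3)
E
python3 - <<'E'
from h import *
for v in("top","side"):
    img=cv2.imread(f"pics/{v}0.png");cal=viewer.calibration(v)
    R=cv2.Rodrigues(cal["rvec"])[0];print(v,"cam",(-R.T@cal["tvec"]).round(3))
    for n,lo,hi,z in [("blue",(105,100,60),(125,255,255),.045),("red",(0,150,80),(6,255,255),.045),("yellow",(20,120,60),(36,255,255),.052)]:
        for c in blobs(img,lo,hi):
            r=rect(cal,c,z)
            if 40<r[2]<110 and r[3]<40: print(n,c.mean(0).round(1),r, "\n",ray(cal,cv2.approxPolyDP(c.reshape(-1,1,2),3,True)[:,0],z).round(3).tolist())
E
```

```text
top cam [ 0.415 -0.059  1.089]
blue [286.5 110.5] [748.3  39.8  79.4  20.1 -76.5] 
 [[0.765, 0.004], [0.748, 0.079], [0.731, 0.076], [0.747, 0.0]]
blue [13.8 63.6] [868.  856.  103.9  14.7  63.4] 
 [[0.896, 0.9], [0.881, 0.899], [0.841, 0.812], [0.856, 0.816]]
red [447.8 261.8] [ 321.  -435.8   98.2   27.2  -29. ] 
 [[0.367, -0.453], [0.294, -0.405], [0.275, -0.42], [0.356, -0.467]]
red [308.  210.4] [456.2 -31.5  77.7  17.8 -75.5] 
 [[0.464, -0.069], [0.473, -0.061], [0.457, 0.003], [0.442, 0.005]]
red [193.8 155.9] [606.7 305.8  59.1  30.4 -23.9] 
 [[0.638, 0.304], [0.593, 0.328], [0.576, 0.31], [0.621, 0.283]]
yellow [402.4 163.1] [ 600.8 -300.7   64.1   25.9    0.9] 
 [[0.633, -0.307], [0.624, -0.287], [0.569, -0.294], [0.575, -0.314]]
side cam [0.272 0.744 0.57 ]
blue [206.5 188. ] [746.4  39.1  82.6  22.5 -76.5] 
 [[0.748, -0.003], [0.766, 0.007], [0.744, 0.081], [0.728, 0.072]]
red [205.6 278.2] [600.7 314.3  87.2  35.4 -25.1] 
 [[0.638, 0.29], [0.634, 0.308], [0.615, 0.327], [0.566, 0.343], [0.577, 0.307], [0.627, 0.282]]
red [327.8 189. ] [453.8 -35.   73.3  17.6 -76.7] 
 [[0.466, -0.069], [0.451, 0.002], [0.439, -0.001], [0.454, -0.073]]
```

Run:
```python
from h import *
print(delta([.598,-.300,.19],.02).tolist())
```

```text
[-0.002, -0.0, 0.313, 46.71, -9.557, 6.58]
```

Request:
play_rows([
  [[0,0,0.05,4.2,-0.8,0.5,100],[0,0,0.1,8,-1.6,1,100],[0,0,0.15,12,-2.4,1.5,100],[0,0,0.2,16,-3.2,2,100],[0,0,0.25,20,-4,2.5,100],[0,0,0.31,24,-4.9,3,100],[0,0,0.31,28,-5.7,3.6,100],[0,0,0.31,32,-6.5,4.2,100],[0,0,0.31,36,-7.3,4.8,100],[0,0,0.31,40,-8.2,5.4,100],[0,0,0.31,44,-9,6,100],[0,0,0.31,46.7,-9.6,6.6,100]],
])

```text
clock: 1.15
ee_pos: [0.6003, -0.2969, 0.189]
eef_rot: [-3.139, -0.0, 0.025]
force: [-0.4, -1.1, 0.1]
finger_gap: 0.0852
```

Run:
```python
from h import *
cal=viewer.calibration("wrist");im=viewer.snapshot("wrist");cv2.imwrite("pics/w1.png",im)
s=arm.observe();print(s["clock"],s["ee_pos"],s["eef_rot"],s["force"])
R=cv2.Rodrigues(cal["rvec"])[0];print("cam",(-R.T@cal["tvec"]).round(3))
np.savez("w1.npz",**cal)
for c in blobs(im,(20,100,60),(36,255,255)):print(c.mean(0),rect(cal,c,.052))
```

```text
1.2 [ 0.60247956 -0.29387283  0.18739743] [-3.13655626e+00 -9.09371059e-04  2.76433104e-02] [-1.16378204  4.19167043  0.08871543]
cam [ 0.682 -0.296  0.306]
[325.19553073 182.20111732] [ 603.9 -302.3   65.    22.     3.5]
```

View pics/w1.png

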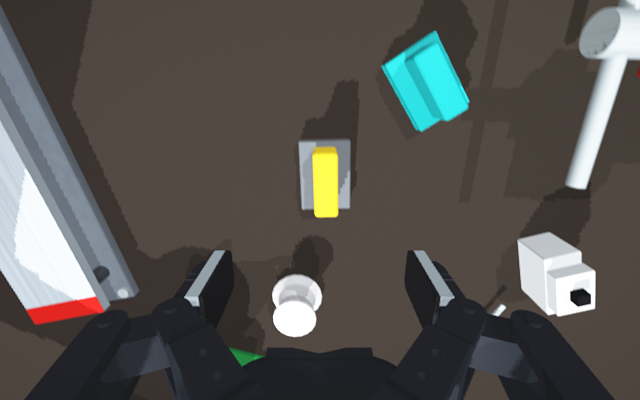

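The wrist picture shows the yellow handle at (325,182), on its grey base and clear of the white knob at (295,305). The arm was still settling when I took it, so I'll hold still and measure again.

Request:
play_rows([
  [[0,0,0,0,0,0,100],[0,0,0,0,0,0,100],[0,0,0,0,0,0,100]],
])

```text
clock: 1.45
ee_pos: [0.6018, -0.2942, 0.1871]
eef_rot: [-3.136, -0.0, 0.027]
force: [-0.2, 0.6, 0.1]
finger_gap: 0.0854
```

Run:
```python
from h import *
s=arm.observe();print(s["clock"],s["ee_pos"],s["eef_rot"],s["force"],s["qvel"].round(3))
cal=viewer.calibration("wrist");im=viewer.snapshot("wrist");cv2.imwrite("pics/w2.png",im)
for c in blobs(im,(20,100,60),(36,255,255)):
    print(c.mean(0),rect(cal,c,.052))
    p=ray(cal,c,.052); x=p[:,0]; m=x.mean()
    L=[];
    for sgn in(1,-1):
        q=[];
        for xx in np.arange(m-.02,m+.021,.004):
            sel=p[abs(x-xx)<.003]; q.append((xx,(sel[:,1]*sgn).max()*sgn))
        q=np.array(q);k=np.polyfit(q[:,0]-m,q[:,1],1);L.append(k);print("edge",np.degrees(np.arctan(k[0])),k[1],m)
for c in blobs(im,(90,5,90),(125,90,255)):
    r=rect(cal,c,.018)
    if r[2]<90 and r[0]<660:print("grey",c.mean(0),r,ray(cal,cv2.boxPoints(cv2.minAreaRect(c)),.018).round(3).tolist())
for c in blobs(im,(0,150,80),(6,255,255)):print("red",rect(cal,c,.045))
cv2.imwrite("pics/w2c.png",cv2.resize(im[120:240,270:390],None,fx=5,fy=5,interpolation=cv2.INTER_NEAREST))
```

```text
1.45 [ 0.60182979 -0.29417107  0.18709143] [-3.13637124e+00 -1.47906716e-05  2.72905671e-02] [-0.21738155  0.61141242  0.05300802] [-0.02  -0.015  0.    -0.002 -0.     0.002]
[329.22346369 185.19553073] [ 603.4 -302.9   64.7   22.1    3. ]
edge 2.9087311949534773 -0.2921605038592987 0.6038574076832713
edge 2.979154162018313 -0.3131770692850138 0.6038574076832713
grey [484.43181818 341.31818182] [ 401.4 -499.    17.5   16.8   79. ] [[0.395, -0.49], [0.412, -0.49], [0.407, -0.508], [0.39, -0.508]]
grey [503.52 312.68] [ 446.  -511.2   12.7    8.8  -27. ] [[0.443, -0.505], [0.455, -0.511], [0.448, -0.518], [0.437, -0.511]]
grey [585.41269841 297.94444444] [ 468.7 -598.2   37.1   23.9   18.3] [[0.485, -0.579], [0.489, -0.602], [0.454, -0.617], [0.449, -0.593]]
grey [297.06832298 294.55279503] [ 4.615e+02 -2.733e+02  4.960e+01  4.530e+01  1.000e-01] [[0.437, -0.251], [0.486, -0.253], [0.486, -0.296], [0.437, -0.296]]
grey [433.98425197 277.22834646] [ 491.9 -425.3   83.1   19.3   29. ] [[0.524, -0.397], [0.533, -0.412], [0.461, -0.453], [0.45, -0.437]]
grey [203.8046875 277.4609375] [ 483.6 -167.5   83.9   19.9  -25.1] [[0.451, -0.141], [0.526, -0.178], [0.517, -0.194], [0.441, -0.159]]
grey [328.66857143 173.48285714] [ 601.  -303.    71.3   50.1    2.9] [[0.635, -0.276], [0.638, -0.326], [0.567, -0.332], [0.564, -0.279]]
red [452.7 -31.7  81.   20.2 -76. ]
```

View pics/w2c.png

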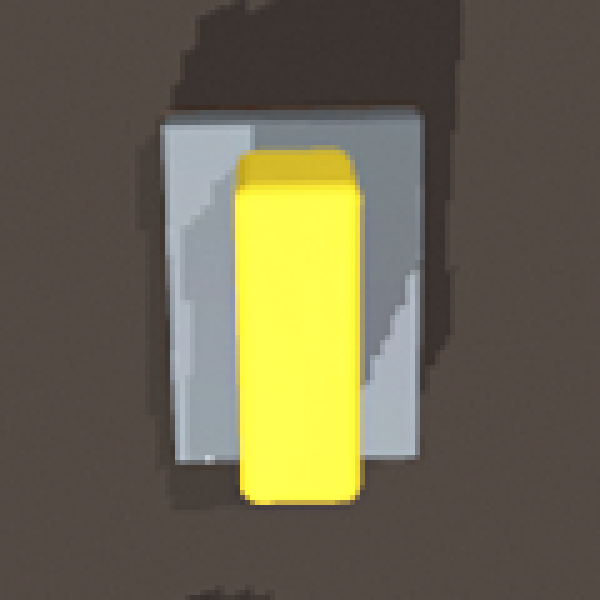

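Run:
```python
from h import *
print(delta([.601,-.303,.048],.051).tolist())
```

```text
[-0.005, -0.001, -0.024, -0.095, 0.899, 13.943]
```

Request:
play_rows([
  [[-0.005,0,-0.024,-0.1,0.9,1.5,75],[-0.005,0,-0.024,-0.1,0.9,4,75],[-0.005,0,-0.024,-0.1,0.9,6.5,75],[-0.005,0,-0.024,-0.1,0.9,9,75],[-0.005,0,-0.024,-0.1,0.9,11,75],[-0.005,0,-0.024,-0.1,0.9,12.3,75],[-0.005,0,-0.024,-0.1,0.9,13.2,75],[-0.005,0,-0.024,-0.1,0.9,13.5,75],[-0.005,0,-0.024,-0.1,0.9,13.5,75]],
])

```text
clock: 2.25
ee_pos: [0.6008, -0.3035, 0.0526]
eef_rot: [3.141, -0.001, 0.05]
force: [-0.1, -0.6, 0.2]
finger_gap: 0.0641
```

Run:
```python
from h import *
s=arm.observe();print(s["ee_pos"],s["eef_rot"],s["force"])
print(delta([.601,-.303,.048],.051).tolist())
cv2.imwrite("pics/w3.png",viewer.snapshot("wrist"))
```

```text
[ 0.60077332 -0.30350143  0.05255525] [ 3.14136115e+00 -5.67158399e-04  4.98138355e-02] [-0.05356804 -0.60059319  0.17300213]
[0.0, -0.001, -0.001, 0.025, -0.049, 0.456]
```

View pics/w3.png

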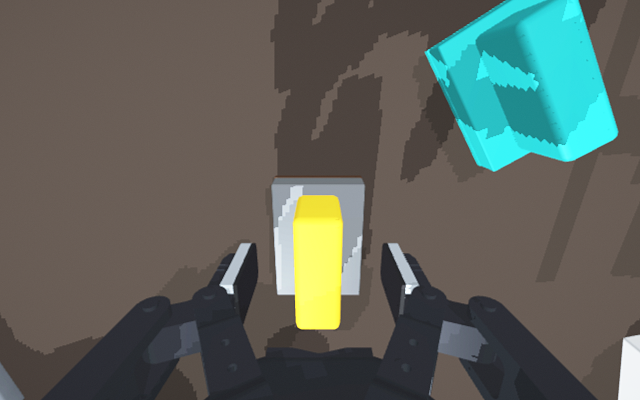

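The handle is centred between the pads: it sits at column 318, with the pads at 248 and 393. Going down the last 4 mm and closing.

Request:
play_rows([
  [[0,0,0,0,0,0.3,75],[0,0,0,0,0,0.4,60],[0,0,0,0,0,0.4,30],[0,0,0,0,0,0.4,10],[0,0,0,0,0,0.4,10],[0,0,0,0,0,0.4,10],[0,0,0,0,0,0.4,10],[0,0,0,0,0,0.4,10]],
])

```text
clock: 2.97
ee_pos: [0.6018, -0.304, 0.0501]
eef_rot: [3.14, -0.003, 0.05]
force: [0.0, -0.4, 4.0]
finger_gap: 0.0213
```

Run:
```python
from h import *
s=arm.observe();print(s["ee_pos"],s["eef_rot"],s["force"],s["finger_gap"])
```

```text
[ 0.60180116 -0.30396873  0.05013785] [ 3.13971076e+00 -2.67470775e-03  5.01632548e-02] [ 0.02974375 -0.38561017  3.98474363] 0.021343238031213414
```

Request:
play_rows([
  [[0,0,0,0,0,-0.5,10],[0,0,0,0,0,-1.5,10],[0,0,0,0,0,-3,10],[0,0,0,0,0,-5,10],[0,0,0,0,0,-7,10],[0,0,0,0,0,-9,10],[0,0,0,0,0,-10,10],[0,0,0,0,0,-10,10],[0,0,0,0,0,-10,10],[0,0,0,0,0,-10,10]],
])

```text
clock: 3.8
ee_pos: [0.6008, -0.3033, 0.1487]
eef_rot: [3.141, -0.001, 0.05]
force: [-0.1, -0.1, -1.7]
finger_gap: 0.021
```

Run:
```python
from h import *
s=arm.observe();print(s["ee_pos"],s["eef_rot"],s["force"],s["torque"],s["finger_gap"],s["qvel"].round(3))
print(delta([.504,-.0205,.15],.241).tolist())
cv2.imwrite("pics/w4.png",viewer.snapshot("wrist"))
cv2.imwrite("pics/s4.png",viewer.snapshot("side"))
```

```text
[ 0.60077172 -0.3032573   0.14870577] [ 3.14128722e+00 -7.50412617e-04  5.01285035e-02] [-0.07131239 -0.12022294 -1.70107662] [ 0.04355287 -0.02193141 -0.05912508] 0.020999153755837063 [0.001 0.013 0.011 0.    0.    0.   ]
[0.0, -0.001, -0.191, -8.248, -28.725, -0.144]
```

View pics/w4.png

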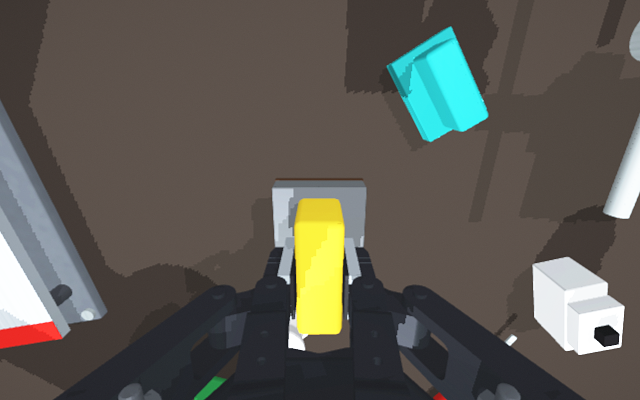

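View pics/s4.png

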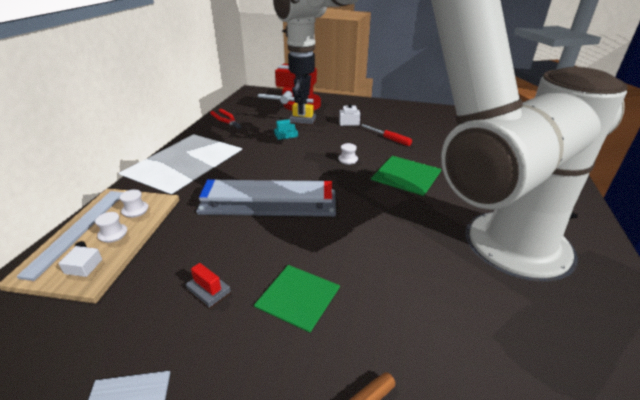

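The block is gripped and level, with its sole visible above the bench, and it weighs about 1.8 N. Moving it above the red end of the plate.

Request:
play_rows([
  [[0,0,-0.02,-0.5,-1.7,-0.1,10],[0,0,-0.04,-1.2,-4.2,-0.1,10],[0,0,-0.07,-2.1,-7.3,-0.1,10],[0,0,-0.1,-3.1,-10.8,-0.1,10],[0,0,-0.12,-4.2,-14.5,-0.1,10],[0,0,-0.15,-5.2,-18.2,-0.1,10],[0,0,-0.17,-6.2,-21.7,-0.1,10],[0,0,-0.19,-7.1,-24.8,-0.1,10],[0,0,-0.19,-7.8,-27.1,-0.1,10],[0,0,-0.19,-8.2,-28.4,-0.1,10],[0,0,-0.19,-8.25,-28.7,-0.1,10],[0,0,-0.19,-8.25,-28.7,-0.1,10]],
])

```text
clock: 4.9
ee_pos: [0.5038, -0.0205, 0.1489]
eef_rot: [-3.142, 0.0, 0.241]
force: [0.3, -1.2, -2.6]
finger_gap: 0.0213
```

Request:
play_rows([
  [[0,0,0,0,0,0,10],[0,0,0,0,0,0,10],[0,0,0,0,0,0,10]],
])

```text
clock: 5.15
ee_pos: [0.5043, -0.0217, 0.1489]
eef_rot: [3.141, 0.0, 0.24]
force: [-0.3, -1.2, -1.6]
finger_gap: 0.0208
```

Run:
```python
from h import *
s=arm.observe();print(s["ee_pos"],s["eef_rot"],s["force"],s["qvel"].round(3))
print(delta([.504,-.0205,.105],.241).tolist())
cal=viewer.calibration("wrist");im=viewer.snapshot("wrist");cv2.imwrite("pics/w5.png",im)
for c in blobs(im,(0,150,80),(6,255,255)):print("red",rect(cal,c,.045))
for c in blobs(im,(105,100,60),(125,255,255)):print("blue",rect(cal,c,.045))
im=viewer.snapshot("top");cv2.imwrite("pics/t5.png",im)
```

```text
[ 0.50427087 -0.02168273  0.14892142] [3.14127725e+00 1.56298634e-04 2.39606675e-01] [-0.30648407 -1.20683772 -1.57745921] [ 0.005 -0.004  0.003  0.001  0.002 -0.001]
[0.0, 0.0, -0.001, 0.002, -0.123, 4.392]
red [ 374.6 -377.3   13.3   10.1  -57.4]
```

View pics/w5.png

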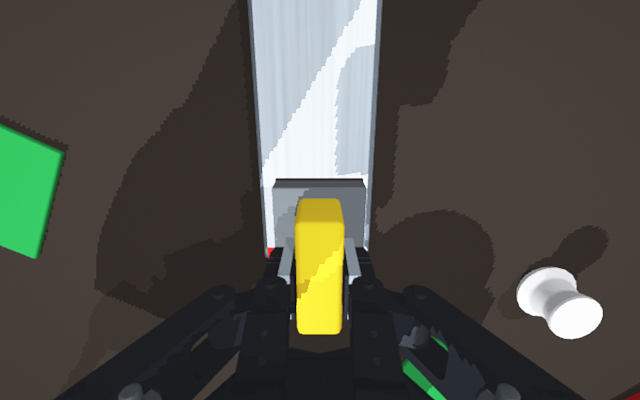

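View pics/t5.png

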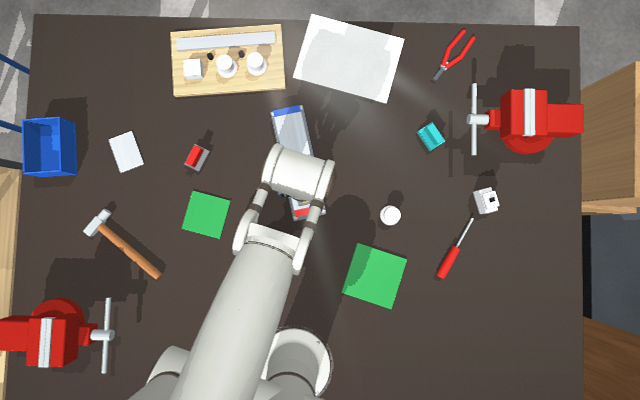

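The block is lined up over the plate, seen at columns 262–372 with the block at 273–365. I'll check the plate's axis from this picture.

Run:
```python
from h import *
im=cv2.imread("pics/w5.png");cal=viewer.calibration("wrist")
for r in (10,50,90,130,165):
    print(r,im[r,236:276:2,:].mean(1).astype(int).tolist(),im[r,356:396:2,:].mean(1).astype(int).tolist())
th=.241
def loc(p): d=p-np.array([.601,.0035]); return (d@np.array([[np.cos(th),-np.sin(th)],[np.sin(th),np.cos(th)]])*1000).round(1)
for r in (10,50,90,130,165):
    cols=[c for c in(240,250,260,270,360,370,380)]
    print(r,[ (c,loc(ray(cal,(c,r),.045)[0]).tolist()) for c in (250,260,370,380)])
cv2.imwrite("pics/w5c.png",cv2.resize(im[0:200,220:400],None,fx=4,fy=3,interpolation=cv2.INTER_NEAREST))
```

```text
10 [46, 45, 38, 38, 37, 36, 74, 95, 182, 207, 204, 205, 201, 202, 207, 206, 204, 203, 206, 210] [242, 246, 248, 248, 247, 249, 247, 248, 248, 247, 208, 125, 124, 61, 45, 45, 45, 45, 45, 47]
50 [45, 47, 46, 41, 37, 37, 37, 47, 99, 136, 213, 209, 207, 206, 204, 208, 205, 203, 204, 208] [207, 213, 213, 210, 215, 210, 212, 214, 212, 166, 126, 125, 46, 46, 46, 45, 46, 47, 46, 46]
90 [45, 45, 46, 46, 46, 41, 38, 38, 37, 91, 99, 208, 209, 209, 207, 206, 206, 204, 201, 203] [212, 214, 207, 213, 209, 209, 215, 213, 168, 127, 125, 43, 47, 46, 46, 48, 46, 46, 47, 46]
130 [46, 47, 47, 46, 47, 47, 44, 38, 38, 38, 82, 103, 186, 210, 210, 209, 210, 208, 204, 201] [213, 208, 209, 207, 206, 213, 213, 168, 129, 114, 42, 47, 46, 47, 48, 47, 46, 45, 47, 46]
165 [46, 46, 46, 46, 47, 47, 46, 42, 39, 38, 38, 64, 108, 178, 244, 250, 249, 250, 248, 247] [207, 205, 206, 203, 208, 212, 171, 130, 117, 42, 45, 46, 47, 47, 47, 46, 47, 47, 46, 53]
10 [(250, [30.0, 43.2]), (260, [30.0, 36.8]), (370, [30.0, -33.9]), (380, [30.0, -40.3])]
50 [(250, [6.6, 44.9]), (260, [6.6, 38.2]), (370, [6.6, -35.1]), (380, [6.6, -41.8])]
90 [(250, [-18.7, 46.8]), (260, [-18.7, 39.8]), (370, [-18.7, -36.5]), (380, [-18.7, -43.5])]
130 [(250, [-46.1, 48.8]), (260, [-46.1, 41.5]), (370, [-46.1, -38.0]), (380, [-46.1, -45.2])]
165 [(250, [-72.0, 50.7]), (260, [-72.0, 43.2]), (370, [-72.0, -39.4]), (380, [-72.0, -46.9])]
```

View pics/w5c.png

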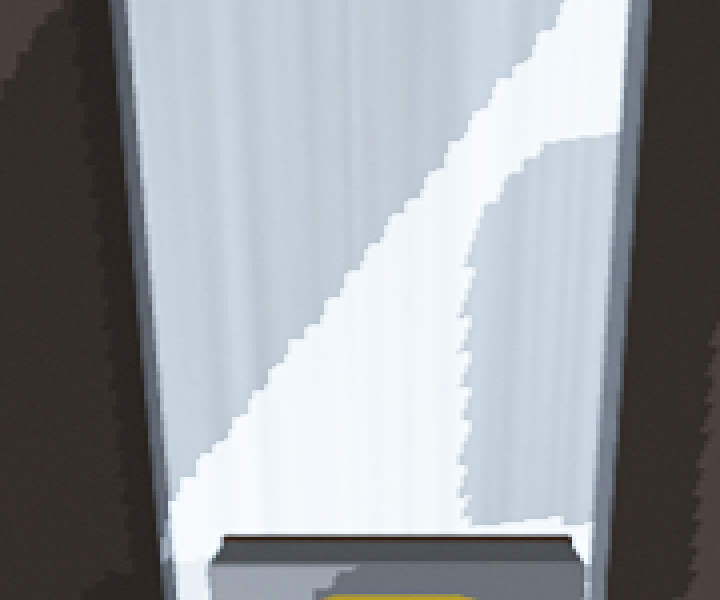

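Run:
```python
from h import *
im=cv2.imread("pics/w5.png");cal=viewer.calibration("wrist");th=.241
def loc(p): d=p-np.array([.601,.0035]); return (d@np.array([[np.cos(th),-np.sin(th)],[np.sin(th),np.cos(th)]])*1000).round(1)
for r in(183,186,190,200,215,230): print(r,im[r,264:284,:].mean(1).astype(int).tolist(),im[r,356:376,:].mean(1).astype(int).tolist())
for uv in [(273,186),(365.5,186)]: print(loc(ray(cal,uv,.1168)[0]))
for uv in [(296,210),(343,210)]: print(loc(ray(cal,uv,.1508)[0]))
s=arm.observe();print(loc(s["ee_pos"][:2]))
```

```text
183 [249, 250, 249, 249, 249, 250, 250, 250, 252, 251, 190, 80, 78, 82, 82, 81, 82, 81, 82, 81] [81, 81, 81, 81, 82, 80, 76, 102, 242, 253, 252, 224, 143, 128, 128, 117, 74, 44, 46, 46]
186 [250, 251, 250, 250, 250, 245, 240, 244, 212, 111, 72, 77, 80, 79, 79, 80, 81, 79, 79, 79] [79, 80, 79, 80, 80, 79, 80, 77, 68, 190, 251, 213, 123, 130, 130, 109, 66, 44, 46, 46]
190 [230, 241, 239, 239, 240, 240, 243, 218, 164, 161, 166, 165, 166, 166, 166, 166, 166, 166, 166, 167] [114, 114, 113, 114, 113, 113, 115, 113, 114, 105, 166, 159, 126, 130, 129, 92, 51, 45, 47, 48]
200 [187, 236, 240, 239, 239, 239, 241, 245, 208, 155, 164, 167, 165, 166, 166, 164, 165, 166, 165, 165] [113, 113, 114, 113, 113, 113, 114, 112, 110, 136, 165, 146, 127, 128, 127, 83, 43, 46, 48, 47]
215 [100, 187, 237, 240, 240, 240, 240, 242, 242, 205, 161, 167, 167, 167, 169, 169, 169, 169, 155, 145] [114, 114, 114, 113, 114, 114, 114, 113, 106, 181, 168, 125, 128, 129, 85, 42, 46, 46, 45, 46]
230 [105, 97, 198, 239, 240, 240, 240, 241, 244, 230, 179, 149, 146, 146, 145, 146, 147, 145, 146, 146] [112, 113, 114, 113, 113, 112, 112, 103, 171, 191, 180, 182, 168, 102, 43, 45, 46, 47, 47, 46]
[-65.9  22.7]
[-65.8 -25.3]
[-65.4   8.3]
[-65.4 -11. ]
[-100.   -1.]
```

Run:
```python
from h import *
print(delta([.5026,-.0192,.098],.241).tolist())
```

```text
[0.0, 0.0, -0.001, -0.092, -0.248, 5.09]
```

Request:
play_rows([
  [[0,0,0,-0.1,-0.25,0.5,10],[0,0,0,-0.1,-0.25,1.5,10],[0,0,0,-0.1,-0.25,2.6,10],[0,0,0,-0.1,-0.25,3.6,10],[0,0,0,-0.1,-0.25,4.4,10],[0,0,0,-0.1,-0.25,4.9,10],[0,0,0,-0.1,-0.25,5.1,10],[0,0,0,-0.1,-0.25,5.1,10],[0,0,0,-0.1,-0.25,5.1,10]],
])

```text
clock: 6.0
ee_pos: [0.5028, -0.0192, 0.0981]
eef_rot: [3.141, -0.0, 0.24]
force: [-0.2, 0.4, -1.0]
finger_gap: 0.0206
```

Run:
```python
from h import *
s=arm.observe();print(s["ee_pos"],s["force"],s["torque"])
print(delta([.5026,-.0192,.088],.241).tolist())
```

```text
[ 0.50277357 -0.01923985  0.09808267] [-0.2440726   0.41210375 -1.01765767] [-0.00887459  0.01909675 -0.01982813]
[0.0, -0.0, -0.001, -0.016, -0.008, 1.008]
```

Request:
play_rows([
  [[0,0,0,0,0,0.1,10],[0,0,0,0,0,0.25,10],[0,0,0,0,0,0.4,10],[0,0,0,0,0,0.55,10],[0,0,0,0,0,0.7,10],[0,0,0,0,0,0.85,10],[0,0,0,0,0,1.0,10],[0,0,0,0,0,1.1,10],[0,0,0,0,0,1.1,10],[0,0,0,0,0,1.1,10],[0,0,0,0,0,1.1,10]],
])

```text
clock: 6.92
ee_pos: [0.5032, -0.0194, 0.0875]
eef_rot: [3.141, -0.001, 0.24]
force: [-0.5, -0.3, 4.7]
finger_gap: 0.021
```

Run:
```python
from h import *
s=arm.observe();print(s["ee_pos"],s["eef_rot"],s["force"],s["torque"],s["finger_gap"])
print(delta([.5026,-.0192,.085],.241).tolist())
```

```text
[ 0.50324153 -0.01939428  0.08748133] [ 3.14067058e+00 -1.10916023e-03  2.39897990e-01] [-0.51287451 -0.33294645  4.68465506] [ 0.02723286 -0.02904567 -0.02197378] 0.020955489493848393
[0.001, -0.001, -0.001, -0.058, -0.034, 0.248]
```

Contact came at TCP z of about 0.095, which matches the 45 mm plate top. Net load is about 6.4 N (4.7 N plus the block's weight). Pressing to about 8 N.

Request:
play_rows([
  [[0,0,0,-0.05,-0.03,0.1,10],[0,0,0,-0.05,-0.03,0.2,10],[0,0,0,-0.05,-0.03,0.28,10],[0,0,0,-0.05,-0.03,0.28,10],[0,0,0,-0.05,-0.03,0.28,10]],
])

```text
clock: 7.33
ee_pos: [0.5032, -0.0194, 0.0851]
eef_rot: [3.14, -0.002, 0.24]
force: [0.4, 0.0, 6.3]
finger_gap: 0.0209
```

```bash
cat > st.py <<'E'
from h import *
s=arm.observe();print(s["ee_pos"].round(4),s["eef_rot"].round(4),s["force"].round(2),s["torque"].round(2),s["finger_gap"],s["clock"])
th=.241;d=s["ee_pos"][:2]-np.array([.601,.0035]);print("local",(d@np.array([[np.cos(th),-np.sin(th)],[np.sin(th),np.cos(th)]])*1000).round(1))
print(delta([.6987,.0291,.085],.241).tolist())
E
python3 st.py
```

```text
[ 0.5032 -0.0194  0.0851] [ 3.1401e+00 -2.3000e-03  2.3980e-01] [0.45 0.01 6.28] [-0.02  0.02  0.05] 0.02088387652437671 7.3333
local [-100.4    1.1]
[0.002, -0.002, -0.001, 20.138, -0.067, 0.06]
```

About 8.0 N on the plate. Starting the slide.

Request:
play_rows([
  [[0.002,-0.002,0,0.2,0,0.05,10],[0.002,-0.002,0,0.5,0,0.05,10],[0.002,-0.002,0,0.9,0,0.05,10],[0.002,-0.002,0,1.3,0,0.05,10],[0.002,-0.002,0,1.7,0,0.05,10],[0.002,-0.002,0,2.1,-0.01,0.06,10],[0.002,-0.002,0,2.5,-0.01,0.06,10],[0.002,-0.002,0,2.9,-0.01,0.06,10]],
])

```text
clock: 8.0
ee_pos: [0.5306, -0.0124, 0.0844]
eef_rot: [-3.141, 0.002, 0.24]
force: [-4.2, -1.2, 6.9]
finger_gap: 0.0213
```

```bash
python3 st.py
```

```text
[ 0.5306 -0.0124  0.0844] [-3.1407e+00  2.2000e-03  2.4010e-01] [-4.19 -1.2   6.87] [-0.22  0.5  -0.03] 0.021334536547493538 8.0
local [-72.1   1.4]
[-0.001, 0.002, -0.001, 17.313, -0.033, -0.099]
```

Request:
play_rows([
  [[0,0.001,0,0.45,0,0.01,10],[0,0.001,0,0.85,0,0,10],[0,0.001,0,1.25,0,0,10],[0,0.001,0,1.65,0,-0.01,10],[0,0.001,0,2.05,0,-0.01,10],[0,0.001,0,2.45,0,-0.02,10],[0,0.001,0,2.85,0,-0.02,10],[0,0.001,0,3.25,-0.01,-0.03,10],[0,0.001,0,3.65,-0.01,-0.03,10],[0,0.001,0,4.05,-0.01,-0.03,10]],
])

```text
clock: 8.83
ee_pos: [0.5692, -0.0027, 0.0845]
eef_rot: [-3.14, 0.003, 0.24]
force: [-4.8, -1.1, 6.5]
finger_gap: 0.021
```

```bash
python3 st.py
```

```text
[ 0.5692 -0.0027  0.0845] [-3.1403  0.0035  0.2404] [-4.78 -1.09  6.46] [-0.22  0.52 -0.  ] 0.021048098920746976 8.8333
local [-32.3   1.6]
[-0.001, 0.003, -0.001, 13.33, -0.003, -0.1]
```

Request:
play_rows([
  [[0,0.001,0,0.45,0,0.01,10],[0,0.001,0,0.85,0,0.01,10],[0,0.001,0,1.25,0,0,10],[0,0.001,0,1.65,0,0,10],[0,0.001,0,2.05,0,0,10],[0,0.001,0,2.45,0,-0.01,10],[0,0.001,0,2.85,0,-0.01,10],[0,0.001,0,3.25,0,-0.01,10],[0,0.001,0,3.65,0,-0.01,10],[0,0.001,0,4.05,0,-0.01,10],[0,0.001,0,4.45,0,-0.02,10]],
])

```text
clock: 9.75
ee_pos: [0.6117, 0.0079, 0.0844]
eef_rot: [-3.14, 0.005, 0.241]
force: [-4.0, -0.8, 7.6]
finger_gap: 0.0209
```

```bash
python3 st.py
```

```text
[0.6117 0.0079 0.0844] [-3.1401  0.0048  0.2406] [-4.03 -0.83  7.61] [-0.18  0.53 -0.07] 0.020938555439704715 9.75
local [11.5  1.7]
[-0.002, 0.005, -0.0, 8.95, 0.012, -0.104]
```

Request:
play_rows([
  [[0,0.002,0,0.45,0,0,10],[0,0.002,0,0.85,0,-0.01,10],[0,0.002,0,1.25,0,-0.02,10],[0,0.002,0,1.65,0,-0.03,10],[0,0.002,0,2.05,0,-0.03,10],[0,0.002,0,2.45,0,-0.04,10],[0,0.002,0,2.85,0,-0.04,10],[0,0.002,0,3.25,0,-0.05,10],[0,0.002,0,3.65,0,-0.05,10],[0,0.002,0,4.05,0,-0.05,10],[0,0.002,0,4.45,0,-0.05,10]],
])

```text
clock: 10.67
ee_pos: [0.6543, 0.0184, 0.0846]
eef_rot: [-3.14, 0.005, 0.241]
force: [-3.9, -0.5, 6.9]
finger_gap: 0.0208
```

```bash
python3 st.py
```

```text
[0.6543 0.0184 0.0846] [-3.1398  0.005   0.2407] [-3.94 -0.47  6.87] [-0.19  0.5  -0.07] 0.020791305430952024 10.6667
local [55.3  1.8]
[-0.002, 0.005, -0.0, 4.564, 0.023, -0.062]
```

Request:
play_rows([
  [[0,0.002,0,0.45,0,0,10],[0,0.002,0,0.85,0,0,10],[0,0.002,0,1.25,0,-0.01,10],[0,0.002,0,1.65,0,-0.01,10],[0,0.002,0,2.05,0,-0.02,10],[0,0.002,0,2.45,0.01,-0.02,10],[0,0.002,0,2.85,0.01,-0.03,10],[0,0.002,0,3.25,0.02,-0.03,10],[0,0.002,0,3.65,0.02,-0.03,10],[0,0.002,0,4.05,0.02,-0.04,10],[0,0.002,0,4.4,0.02,-0.04,10],[0,0.002,0,4.6,0.02,-0.04,10]],
])

```text
clock: 11.67
ee_pos: [0.6986, 0.0291, 0.0848]
eef_rot: [-3.14, 0.005, 0.241]
force: [-4.8, -0.0, 6.5]
finger_gap: 0.021
```

```bash
python3 st.py
python3 - <<'E'
from h import *
im=viewer.snapshot("top");cv2.imwrite("pics/t6.png",im)
cv2.imwrite("pics/w6.png",viewer.snapshot("wrist"))
im=viewer.snapshot("side");cv2.imwrite("pics/s6.png",cv2.resize(im[140:260,160:380],None,fx=3.5,fy=3.5,interpolation=cv2.INTER_CUBIC))
E
```

```text
[0.6986 0.0291 0.0848] [-3.1397  0.0048  0.2408] [-4.76 -0.03  6.49] [-0.17  0.45 -0.06] 0.020954065818308158 11.6667
local [100.9   1.6]
[-0.002, 0.005, -0.0, 0.006, 0.003, -0.016]
```

View pics/w6.png

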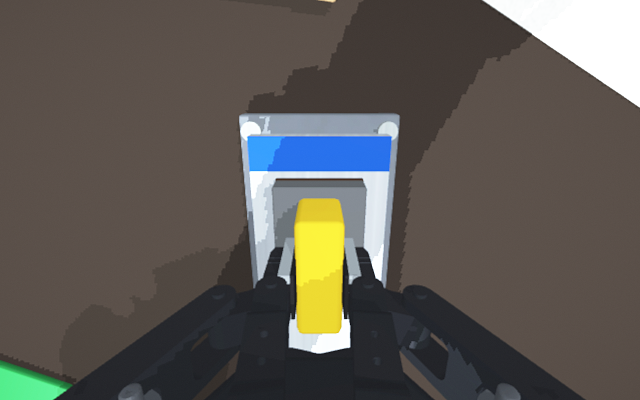

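View pics/s6.png

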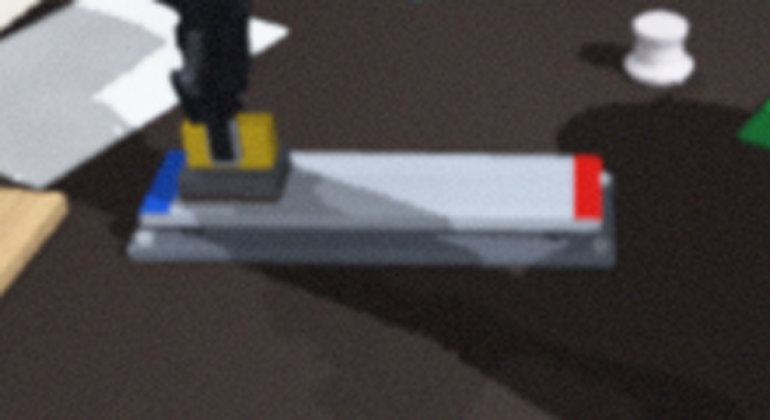

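The block is by the blue strip. Its front edge is at row 180 with the strip's edge at row 171, about 5 mm away, and both are centred at column 319.5. I'll slide 2 mm more for margin, then lift.

Request:
play_rows([
  [[0,0,0,0.15,0,0,10],[0,0,0,0.2,0,0,10],[0,0,0,0.2,0,0,10],[0,0,0,0.2,0,-0.3,10],[0,0,0,0.2,0,-0.7,10],[0,0,0,0.2,0,-1.3,10],[0,0,0,0.2,0,-2.2,10],[0,0,0,0.2,0,-3.5,10],[0,0,0,0.2,0,-5,10],[0,0,0,0.2,0,-6.5,10],[0,0,0,0.2,0,-7.5,10],[0,0,0,0.2,0,-7.5,10]],
])

```text
clock: 12.82
ee_pos: [0.7032, 0.0294, 0.1647]
eef_rot: [3.141, -0.003, 0.241]
force: [0.1, -0.0, -0.8]
finger_gap: 0.021
```

```bash
python3 st.py
python3 - <<'E'
from h import *
from math import radians
# mat from both fixed cams
for v in("top","side"):
    im=viewer.snapshot(v);cv2.imwrite(f"pics/{v}7.png",im);cal=viewer.calibration(v)
    for c in blobs(im,(50,100,40),(75,255,255)):
        print(v,c.mean(0),rect(cal,c,.006))
    for c in blobs(im,(0,150,80),(6,255,255)):
        r=rect(cal,c,.052)
        if abs(r[0]-600)<40 and 250<r[1]<350: print("coarse",r)
for yw in(.241,):print(delta([.438,.276,.16],yw).tolist())
cv2.imwrite("pics/w7.png",viewer.snapshot("wrist"))
E
```

```text
[0.7032 0.0294 0.1647] [ 3.1409e+00 -2.6000e-03  2.4090e-01] [ 0.14 -0.02 -0.83] [ 0.01 -0.07 -0.05] 0.020959708717514656 12.8167
local [105.5   0.8]
[0.001, -0.003, -0.0, -0.468, -0.084, 7.968]
top [373.78680203 275.60406091] [ 270.8 -232.   157.2  156.3   73.3]
top [193.         210.56122449] [447.4 314.6 120.1  42.6 -14.5]
coarse [605.4 303.3  58.7  30.2 -23.9]
side [297.94897959 297.73469388] [434.7 278.4 122.9 122.9  76.5]
side [406.94736842 175.16447368] [ 267.7 -228.   168.8  160.    73.3]
coarse [596.5 320.1  85.9  35.2 -25.1]
[-0.001, 0.003, -0.0, -19.705, -30.216, 0.174]
```

View pics/w7.png

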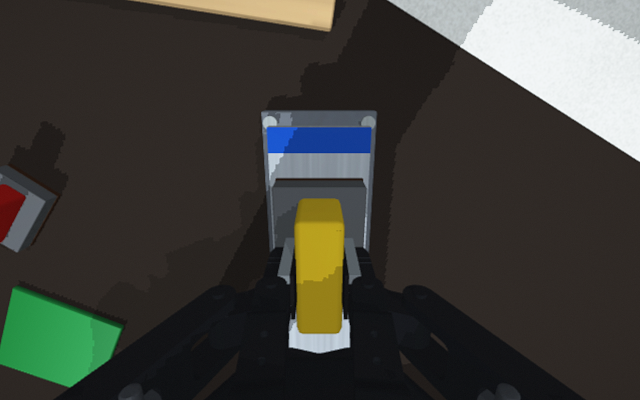

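The block is held clear of the plate, and the coarse block is where it was (left, at about (20,205)). Moving over the 120 mm mat.

Request:
play_rows([
  [[0,0,0,-0.9,-1.4,0,10],[0,0,0,-2.4,-3.7,0,10],[0,0,0,-4.4,-6.8,0,10],[0,0,0,-6.6,-10.1,0,10],[0,0,0,-8.8,-13.5,0,10],[0,0,0,-11,-16.9,0,10],[0,0,0,-13.2,-20.3,0.1,10],[0,0,0,-15.3,-23.6,0.1,10],[0,0,0,-17.3,-26.6,0.1,10],[0,0,0,-18.8,-28.9,0.1,10],[0,0,0,-19.7,-30,0.1,10],[0,0,0,-19.8,-30.3,0.1,10]],
])

```text
clock: 13.97
ee_pos: [0.4336, 0.2777, 0.159]
eef_rot: [-3.14, 0.007, 0.244]
force: [0.1, -1.7, -1.4]
finger_gap: 0.0212
```

Request:
play_rows([
  [[0,0,0,0,0,0,10],[0,0,0,0,0,0,10],[0,0,0,0,0,0,10],[0,0,0,0,0,0,10]],
])

```text
clock: 14.3
ee_pos: [0.4346, 0.2769, 0.159]
eef_rot: [-3.14, 0.007, 0.242]
force: [0.4, -0.1, -1.5]
finger_gap: 0.0211
```

```bash
python3 st.py
python3 - <<'E'
from h import *
print(delta([.4365,.277,.07],.241).tolist())
cal=viewer.calibration("wrist");im=viewer.snapshot("wrist")
cv2.imwrite("pics/w8.png",im)
for c in blobs(im,(50,100,40),(75,255,255),500):
    a=cv2.approxPolyDP(c.reshape(-1,1,2),4,True)[:,0]
    for q in a: print(q.tolist(),ray(cal,q,.006)[0].round(4).tolist())
E
```

```text
[0.4346 0.2769 0.159 ] [-3.1397  0.0073  0.2421] [ 0.45 -0.09 -1.46] [ 0.01  0.03 -0.04] 0.021064333733943102 14.3
local [-96.4 305.2]
[-0.002, 0.007, 0.001, 19.756, 30.403, 7.195]
[-0.002, 0.007, 0.001, 0.254, 0.054, 8.893]
[288, 91] [0.5053, 0.3217]
[237, 205] [0.3919, 0.3477]
[272, 222] [0.3824, 0.3116]
[271, 188] [0.4167, 0.3192]
[276, 178] [0.4274, 0.3166]
[362, 178] [0.4468, 0.2389]
[366, 220] [0.4067, 0.2229]
[406, 153] [0.479, 0.207]
```

View pics/w8.png

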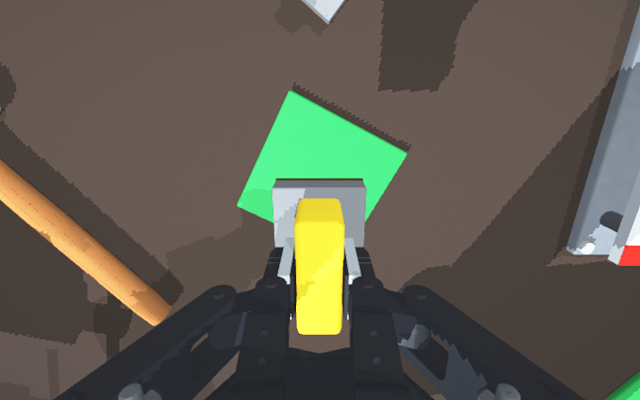

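From the wrist picture, mat corners (237,205) and (406,153) give a centre of (0.4355, 0.2774), which agrees with the other cameras. Lowering.

Request:
play_rows([
  [[0,0.003,0,0.2,0,1,10],[0,0.005,0,0.2,0,2.5,10],[0,0.007,0,0.2,0,4.5,10],[0,0.007,0,0.2,0,6.5,10],[0,0.007,0,0.2,0,8,10],[0,0.007,0,0.2,0,9,10],[0,0.007,0,0.2,0,9.6,10],[0,0.007,0,0.2,0,9.7,10],[0,0.007,0,0.2,0,9.7,10],[0,0.007,0,0.2,0,9.7,10]],
])

```text
clock: 15.18
ee_pos: [0.4366, 0.2777, 0.0629]
eef_rot: [-3.14, -0.002, 0.242]
force: [-0.1, 0.0, -1.5]
finger_gap: 0.0209
```

```bash
python3 st.py; python3 -c "
from h import *
print(delta([.436,.277,.0555],.241).tolist())"
```

```text
[0.4366 0.2777 0.0629] [-3.1395e+00 -1.6000e-03  2.4200e-01] [-0.11  0.   -1.51] [-0.03 -0.03 -0.01] 0.020916724900650795 15.1833
local [-94.2 305.5]
[-0.002, -0.002, 0.001, 19.495, 30.413, -2.246]
[-0.002, -0.002, 0.001, -0.072, 0.055, 0.736]
```

Request:
play_rows([
  [[0,0,0,0,0,0.1,10],[0,0,0,0,0,0.2,10],[0,0,0,0,0,0.3,10],[0,0,0,0,0,0.4,10],[0,0,0,0,0,0.5,10],[0,0,0,0,0,0.58,10],[0,0,0,0,0,0.65,10],[0,0,0,0,0,0.7,10],[0,0,0,0,0,0.7,10],[0,0,0,0,0,0.7,10]],
])

```text
clock: 16.02
ee_pos: [0.4366, 0.2777, 0.0561]
eef_rot: [-3.14, -0.001, 0.242]
force: [-2.9, -1.1, 2.8]
finger_gap: 0.0212
```

```bash
python3 st.py
```

```text
[0.4366 0.2777 0.0561] [-3.1396e+00 -1.5000e-03  2.4210e-01] [-2.88 -1.11  2.84] [-0.22  0.31 -0.03] 0.021192031811141567 16.0167
local [-94.2 305.6]
[-0.002, -0.001, 0.001, 19.494, 30.417, -2.921]
```

The block is in contact with the mat at 2.8 N. Opening gently, then retreating straight up.

Request:
play_rows([
  [[0,0,0,0,0,0,26],[0,0,0,0,0,0,30],[0,0,0,0,0,0,36],[0,0,0,0,0,0,45],[0,0,0,0,0,0,55],[0,0,0,0,0,0,65],[0,0,0,0,0,0,70],[0,0,0,0,0,0,70]],
])

```text
clock: 16.68
ee_pos: [0.4366, 0.2778, 0.0561]
eef_rot: [-3.14, -0.001, 0.242]
force: [-0.2, -0.1, 0.6]
finger_gap: 0.0597
```

```bash
python3 st.py
python3 - <<'E'
from h import *
cv2.imwrite("pics/w9.png",viewer.snapshot("wrist"))
E
```

```text
[0.4366 0.2778 0.0561] [-3.1395e+00 -1.5000e-03  2.4200e-01] [-0.18 -0.13  0.58] [ 0.    0.02 -0.01] 0.05969389656418628 16.6833
local [-94.2 305.6]
[-0.002, -0.001, 0.001, 19.493, 30.417, -2.922]
```

View pics/w9.png

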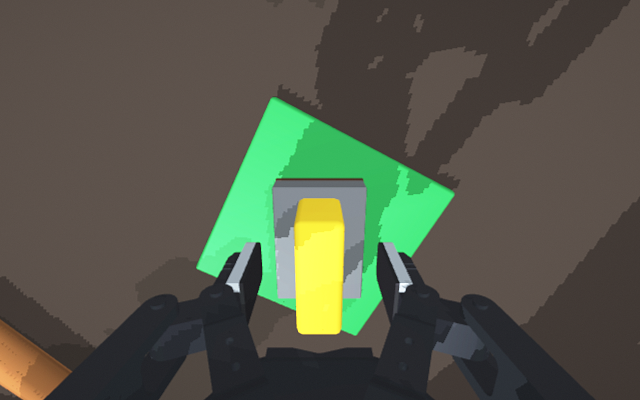

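The block is released and standing on the mat. The fingers, at columns 247 and 393, are clear of the handle. Lifting away.

Request:
play_rows([
  [[0,0,0,0,0,-0.7,70],[0,0,0,0,0,-2,70],[0,0,0,0,0,-4,70],[0,0,0,0,0,-7,70],[0,0,0,0,0,-10,70],[0,0,0,-2,0,-13,70],[0,0,0,-5,0,-15,70],[0,0,0,-7,0,-15,70],[0,0,0,-8,0,-15,70],[0,0,0,-8,0,-15,70],[0,0,0,-8,0,-15,70],[0,0,0,-8,0,-15,70]],
])

```text
clock: 17.73
ee_pos: [0.3594, 0.2583, 0.2062]
eef_rot: [-3.14, -0.002, 0.242]
force: [0.2, -0.2, 0.4]
finger_gap: 0.0598
```

```bash
python3 st.py
python3 - <<'E'
from h import *
cal=viewer.calibration("wrist");im=viewer.snapshot("wrist");cv2.imwrite("pics/w10.png",im)
cv2.imwrite("pics/s10.png",viewer.snapshot("side"))
for c in blobs(im,(50,100,40),(75,255,255),500): print("mat",rect(cal,c,.006))
for c in blobs(im,(20,100,60),(36,255,255)): print("yel",c.mean(0),rect(cal,c,.058))
for c in blobs(im,(90,5,60),(125,90,255)):
    r=rect(cal,c,.024)
    if 55<r[2]<90: print("grey",c.mean(0),r)
im=cv2.imread("pics/s10.png");cal=viewer.calibration("side")
for c in blobs(im,(0,150,80),(6,255,255)):
    r=rect(cal,c,.052)
    if abs(r[0]-600)<40 and 250<r[1]<350: print("coarse",c.mean(0),r)
E
```

```text
[0.3594 0.2583 0.2062] [-3.1395e+00 -2.1000e-03  2.4190e-01] [ 0.25 -0.2   0.4 ] [ 0.03 -0.01 -0.01] 0.05976841918979896 17.7333
local [-173.8  305.1]
[-0.002, -0.002, 0.001, 27.429, 30.408, 12.118]
mat [ 230.7 -167.1  157.5   76.2   32.5]
mat [434.6 277.2 119.5 119.3 -13.4]
yel [ 84.42713568 161.48994975] [326.1 463.9 185.9  11.1  51.3]
yel [318.86170213  93.01595745] [435.2 277.6  59.   21.5  13.7]
grey [179.98039216 340.88888889] [106.2 380.   88.2  48.4 -58.3]
grey [238.26595745 271.76595745] [222.  323.3  88.8  32.3   0.7]
grey [318.8186398   87.49874055] [435.3 277.5  67.3  48.5  13.9]
coarse [205.5308642  278.28395062] [596.9 319.9  85.   35.2 -25.1]
```

View pics/w10.png

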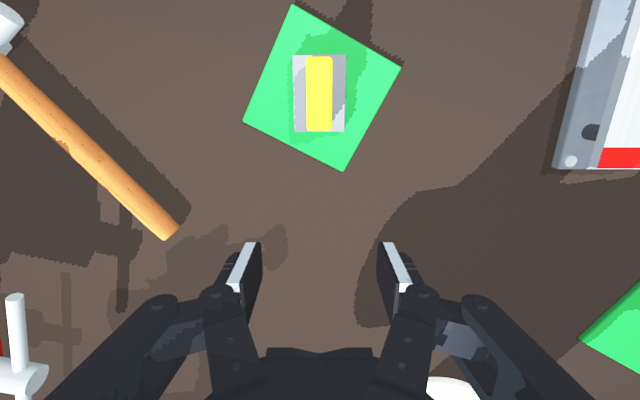

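View pics/s10.png

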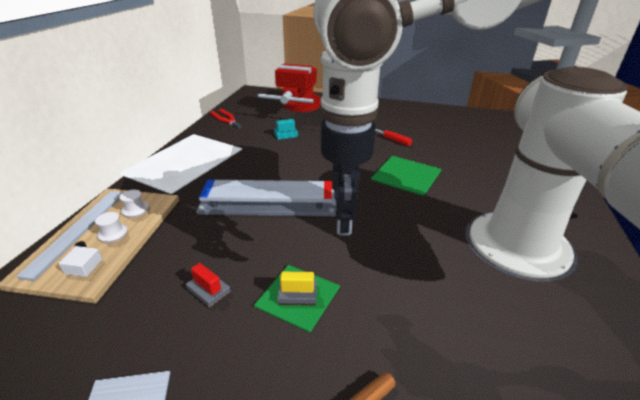

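The block sits flat and within 1 mm of the mat's middle: wrist view handle at (319,93), mat centre (434.6, 277.2) mm, block centre (435.2, 277.6) mm. The coarse block hasn't moved. Handing in.

```bash
python3 -c "
from plant import arm
print(arm.close_job())"
```

```text
the job is handed in; nothing more can be done
None
```

The fine block was pressed and slid along the plate from the red strip to the blue one, then set down in the middle of the 120 mm green mat and released. I handed the job in at about 18 s.

- **Slide:** The block centre went from about -100 to about +103 mm along the plate without lifting off. It stayed within about 2 mm of the middle line.
- **Push:** The load on the plate, taken as wrist force plus the block's weight of about 1.75 N, was mostly 8.0–8.7 N. One reading reached about 9.3 N. The plate sank 10–11 mm, which is about 8–8.6 N by the spring data.
- **Mat:** The last wrist picture puts the block within 1 mm of the mat's centre and upright, with the gripper clear. The fixed cameras put the mat's centre up to 3 mm apart from each other.
- **Coarse block:** The side camera shows the red-handled block where it was before, to within a millimetre or so between pictures.
- **Disagreements:** The wrist camera put the plate's middle line about 2 mm to the left of where the fixed cameras did. I aimed at +1.5 mm as a compromise, and at the blue end the block looked centred. Setting the block down pressed the mat a little, with the wrist reading 2.8 N upward.

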